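# Set out the copper links and put the scraper away

### The arm

A 7-joint arm with a two-finger parallel gripper is mounted at the origin on the work surface. World frame = base frame: x ahead of the robot, y to its left, z up, the work surface at z = 0. Lengths are in m, angles in rad, forces in N, time in s.
With the tool pointing down it reaches from about 0.35 to 0.9 m from the base axis. Payload 8.1 kg.
Tool frame: the origin (TCP) lies at the very end of the fingers, on their centre line; the grasp point (between the pads) lies 19 mm behind it; z points along the fingers, y is the line along which they close (so a half turn about z gives the same grasp; the last joint's range is limited). The gripper opens to 92 mm and grips with 3 to 60 N. Pads are 19 mm wide; open, the fingers measure 130 mm over their backs; the gripper's body (75 mm by 190 mm) begins 47 mm behind the grasp point.
Start: joints at [1.149, 0.434, 0.025, 1.573, -0.012, 1.134, -0.075], TCP at [0.196, -0.594, 0.227] pointing down, gripper open.
Joint ranges: [-2.62, 2.62], [-0.44, 2.09], [-1.27, 1.32], [0.08, 2.57], [-1.32, 4.46], [0.12, 2], [-2.74, 2.74]. Speed limits (rad/s): [2.22, 2.22, 3.01, 3.01, 3.14, 3.14, 3.14].

### API

Orientations are given as a rotation vector (axis times angle).
In Python, from cell import arm gives the robot as it stands.
- The arm moves only by the tool carry_out, never from a script. Its argument "commands" is a list of rows, each a list of 7 numbers: the opening, from 0 (shut) to 1 (fully open), then the shift along the tool's x, y, z each as a share of 0.025 m, from -1 to 1, then the turn, a rotation vector about the tool's x, y, z each as a share of 0.1 rad, from -1 to 1. A call has 1 to 8 rows; each row shifts and turns the commanded pose from where the row before left it, along the tool's axes as they then stand; what a row does not reach is not made up. A row lasts 1/10 s, in which the tool goes at most 50 mm and 8.59 degrees, less where a joint would pass 70% of its speed; a pose out of reach is approached as far as the arm can. A call with a number of a shift or a turn outside -1 to 1 is refused whole. A call with a gripper value outside its range is refused whole. The fingers move at their own pace and stop on an object; "squeeze" is the grip in N (left out, the last holds). Time passes only in rows, so rows that do not move let the fingers close. It gives the time, the measured TCP pose, the force, the opening and the grip force at its end, in the units of the state.
- arm.observe(): the state, without advancing time (a new reading comes with each control period).
- arm.get_image(name): name is "side" or "top"; returns a dict with "pixels" (480x640x3 uint8, red, green, blue), "range_z" (480x640 float32, m along the optical axis (not along the pixel's ray), 0 where there is no reading), "mtx" (3x3 intrinsics, pixels), "R" (3x3) and "t" (3): a world point X has camera coordinates R X + t. Camera axes: x right, y down, z forward; pixel columns grow to the right and rows downward; lengths in m; the calibration is good to about 2 mm. A picture is of the moment at which its call begins.
- arm.sign_off(): hands the job in; it is judged then, once.
The state is a dict: "clock": time; "joints": joint angles; "dq": joint speeds; "joint_efforts": joint torques, N m; "position": TCP position; "ee_rot": TCP orientation; "force": force on the tool from outside, world axes, zero at the start; "ft_torque": the same for the moment, N m; "width": opening from 0.0 (shut) to 1.0 (fully open); "gripper_force": force on a finger pad.
Only numpy, scipy, OpenCV 4.12 (cv2) and the standard library are available. Lean on these libraries where they do the work, as an engineer would, in place of code of your own. Each camera call takes 0.05 s, during which the arm holds its last target. There are 200 camera calls.

### The job

Set out the layout board for a terminal job: put the red scraper that lies on it away, blade first and fully home in the slot of the blue holder, and slide the three copper links into an even row, one on each yellow lane, centred along it and square, with its end up against the steel fence. Slide the links over the board rather than lifting them, and leave the ring lug, wing nut, post protector and brush where they are.

Things in the scene. Friction and masses are not known exactly. Their poses are not given: they have to be found in the camera images.
- board: Fixed black layout board, 240 (x) by 380 (y) by 10 mm, flat on the bench. Origin: centre of its underside; z up. Along its far (+x) edge runs a low steel fence: inner face at x = +100 mm, 14 mm thick, top 12 mm above the board. Three painted yellow lanes, 36 mm wide and 80 mm long, at y = -90, 0 and +90 mm run square up to the fence.
- lane0 (a point): Centre of the yellow lane at board y = -90 mm, on the board's top face (10 mm above the bench): where the centre of a link's underside lies when its end is against the fence and it is centred on the lane. Axes as the board's.
- lane1 (a point): Centre of the yellow lane at board y = 0 mm, on the board's top face (10 mm above the bench): where the centre of a link's underside lies when its end is against the fence and it is centred on the lane. Axes as the board's.
- lane2 (a point): Centre of the yellow lane at board y = 90 mm, on the board's top face (10 mm above the bench): where the centre of a link's underside lies when its end is against the fence and it is centred on the lane. Axes as the board's.
- link0: Loose copper link bar, flat, 80 (x) by 26 (y) by 10 mm (z), 170 g, with two dark bolt holes marked on top; the three are alike. Origin: centre of its underside; x along its length; z up.
- link1: Loose copper link bar, flat, 80 (x) by 26 (y) by 10 mm (z), 170 g, with two dark bolt holes marked on top; the three are alike. Origin: centre of its underside; x along its length; z up.
- link2: Loose copper link bar, flat, 80 (x) by 26 (y) by 10 mm (z), 170 g, with two dark bolt holes marked on top; the three are alike. Origin: centre of its underside; x along its length; z up.
- scraper: Loose palm scraper lying flat: a plate 130 (x) by 56 (y) by 5 mm, steel in the front half (+x, the blade), red plastic in the rear, 120 g. A red ridge grip stands on the rear half: x from -62 to -2 mm, 18 mm wide (y), from 5 up to 40 mm above the underside. Origin: centre of the plate's underside; x towards the blade's tip (x = +65 mm); z up.
- scraper_tip (a point): Middle of the blade's front edge, 2.5 mm above the scraper's underside. Axes as the scraper's.
- scraper_grip (a point): On the scraper's ridge grip, 30 mm behind the scraper's origin and 27 mm above its underside: where to take it from above, closing across y.
- holder: Fixed low blue scraper holder, 70 (x) by 96 (y) by 22 mm high. Its slot lies at bench level (the bench is its floor), open on the side towards the robot: 68 mm wide, 13 mm high, 55 mm deep, under two 9 mm thick roof lips that leave a 28 mm wide gap along the middle. Origin: at bench level in the middle of the front face; x points into the slot, z up.
- slot_mouth (a point): Middle of the slot's mouth, 2.5 mm above the bench. Axes as the holder's.
- slot_back (a point): Middle of the slot's back wall, 55 mm in from the mouth, 2.5 mm above the bench. Axes as the holder's.
- lug: Bystander on the board's left (+y) margin: small copper ring lug, ring 22 mm across with a 18 mm barrel along +x, 45 mm long, 11 mm high. Origin: centre of the ring's underside.
- wingnut: Bystander on the board's right (-y) margin: zinc wing nut, 36 mm over the wings (along its x), 18 mm high. Origin: centre of its underside.
- protector: Bystander on the bench: squat black rubber post protector, 36 mm across, 22 mm high. Origin: centre of its underside.
- brush: Bystander on the bench: blue nylon terminal brush, 165 mm long (x from -85 to +80 mm), 24 mm wide, 18 mm high, lying bristles down. Origin: on its underside.
Not all that is in view belongs to the job. What is shaped like the link1 but white is not meant. Several things look just like the holder: the one meant starts nearest to the robot's base.

How it is judged:
At the end, for the whole second after the job is handed in: Each lane has one link lying flat: centred within 6 mm of the lane, end within 4 mm of the fence, within 0.08 rad of square. The scraper lies level in the slot under the roof, blade tip within 6 mm of the back wall and 10 mm of the middle. All are at rest (((x of link0 in the frame of lane0 between -0.004 and 0.003 m and y of link0 in the frame of lane0 between -0.006 and 0.006 m and z of link0 in the frame of lane0 below 0.004 m and angle between the x axis of link0 and the x axis of board, either way round below 0.08 rad) or (x of link1 in the frame of lane0 between -0.004 and 0.003 m and y of link1 in the frame of lane0 between -0.006 and 0.006 m and z of link1 in the frame of lane0 below 0.004 m and angle between the x axis of link1 and the x axis of board, either way round below 0.08 rad) or (x of link2 in the frame of lane0 between -0.004 and 0.003 m and y of link2 in the frame of lane0 between -0.006 and 0.006 m and z of link2 in the frame of lane0 below 0.004 m and angle between the x axis of link2 and the x axis of board, either way round below 0.08 rad)) and ((x of link0 in the frame of lane1 between -0.004 and 0.003 m and y of link0 in the frame of lane1 between -0.006 and 0.006 m and z of link0 in the frame of lane1 below 0.004 m and angle between the x axis of link0 and the x axis of board, either way round below 0.08 rad) or (x of link1 in the frame of lane1 between -0.004 and 0.003 m and y of link1 in the frame of lane1 between -0.006 and 0.006 m and z of link1 in the frame of lane1 below 0.004 m and angle between the x axis of link1 and the x axis of board, either way round below 0.08 rad) or (x of link2 in the frame of lane1 between -0.004 and 0.003 m and y of link2 in the frame of lane1 between -0.006 and 0.006 m and z of link2 in the frame of lane1 below 0.004 m and angle between the x axis of link2 and the x axis of board, either way round below 0.08 rad)) and ((x of link0 in the frame of lane2 between -0.004 and 0.003 m and y of link0 in the frame of lane2 between -0.006 and 0.006 m and z of link0 in the frame of lane2 below 0.004 m and angle between the x axis of link0 and the x axis of board, either way round below 0.08 rad) or (x of link1 in the frame of lane2 between -0.004 and 0.003 m and y of link1 in the frame of lane2 between -0.006 and 0.006 m and z of link1 in the frame of lane2 below 0.004 m and angle between the x axis of link1 and the x axis of board, either way round below 0.08 rad) or (x of link2 in the frame of lane2 between -0.004 and 0.003 m and y of link2 in the frame of lane2 between -0.006 and 0.006 m and z of link2 in the frame of lane2 below 0.004 m and angle between the x axis of link2 and the x axis of board, either way round below 0.08 rad)) and linear speed of each of link0, link1, link2, scraper below 0.02 m/s and angle between each of link0, link1, link2, scraper's own z axis and vertical below 0.06 rad and x of scraper_tip in the frame of slot_back between -0.006 and 0.004 m and z of scraper_tip in the frame of slot_back below 0.008 m and y of scraper_tip in the frame of slot_back between -0.01 and 0.01 m); the robot touches nothing.
It fails at once if a link is lifted more than 12 mm off the board (height (world z) of any of link0, link1, link2 above 0.022 m).
It fails at once if the lug, wing nut, post protector or brush is moved more than 15 mm (distance of any of lug, wingnut, protector, brush from where it was at the start of the episode above 0.015 m).
It also fails if it takes over 69 s, if anything falls off the work surface, if the arm or the gripper's body presses on something with over 40 N, if the wrist force passes 120 N, or if a joint passes its speed limit or range.

## Working session

There is one attempt and no reset: what is moved stays moved. The work goes in short steps, Python scripts to look and compute and a tool call to move; the robot and the scene stay as the last step left them, time stands still between calls to the robot, and variables do not carry over. Pictures are saved under pics/ and viewed, at most 10 in all, crops included, and the job is handed in when it is done.

Besides the shell and the picture viewer there is one more tool, called after "Request:" as name(argument=value, ...) on one line, values as JSON. carry_out: Moves the arm, as the interface text tells. Shift numbers are shares of 0.025 m and turn numbers shares of 0.1 rad, none past 1 either way. Its arguments: {"type":"object","properties":{"commands":{"type":"array"},"squeeze":{"type":"number"}},"required":["commands"]}

```bash
ls; mkdir -p pics; cat > h.py <<'E'
import numpy as np, cv2
from cell import arm
def look(n):
    d=arm.get_image(n); return d
def save(d,f,s=None): cv2.imwrite('pics/'+f,cv2.cvtColor(d['pixels'],cv2.COLOR_RGB2BGR))
def cast(d,uv,z):
    uv=np.atleast_2d(np.array(uv,float)); K,R,t=d['mtx'],np.array(d['R']),np.array(d['t'])
    r=(np.linalg.inv(K)@np.c_[uv,np.ones(len(uv))].T).T@R
    c=-R.T@t
    return c+r*((z-c[2])/r[:,2])[:,None]
E
python3 - <<'E'
from h import *
for n in('top','side'):
    d=look(n); save(d,n+'0.png'); np.savez(n+'0.npz',**d)
    print(n,d['mtx'].round(1).tolist(),(-np.array(d['R']).T@d['t']).round(3))
print(arm.observe())
E
```

```text
pics
top [[585.7, 0.0, 319.2], [0.0, 585.7, 238.4], [0.0, 0.0, 1.0]] [ 0.35  -0.081  1.218]
side [[547.8, 0.0, 331.4], [0.0, 547.8, 241.2], [0.0, 0.0, 1.0]] [ 0.43  -0.824  0.839]
{'clock': 0.1, 'joints': array([ 1.1494107 ,  0.43513397,  0.02494087,  1.57400446, -0.01158775,
        1.1339818 , -0.07508982]), 'dq': array([-0.00125664, -0.00194487,  0.0006743 , -0.00093731, -0.00056955,
        0.00025728,  0.00078736]), 'joint_efforts': array([ 4.46139195e-03, -6.69129896e+01,  9.88751985e-01, -3.15145755e+01,
       -6.05365983e-02,  3.74718010e-02,  2.77576724e-06]), 'position': array([ 0.19570593, -0.59309238,  0.22603571]), 'ee_rot': array([-3.10045192e+00, -4.98379154e-01,  5.34361959e-04]), 'force': array([ 0.09067847, -0.27910755, -0.22679489]), 'ft_torque': array([ 0.02319015, -0.02634961,  0.00794681]), 'gripper_force': 0.0, 'width': 1.0064636429209213}
```

View pics/top0.png

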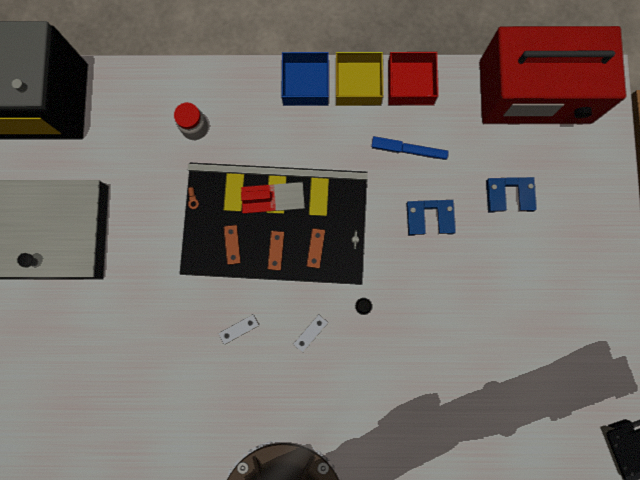

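View pics/side0.png

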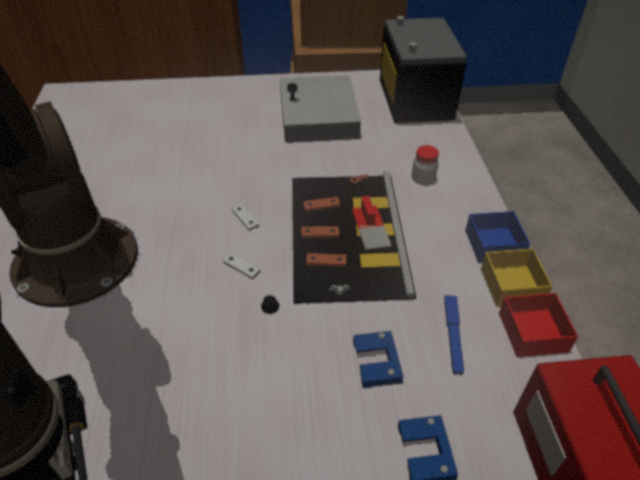

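The top view has the board at about (275,223), with the scraper at (272,197) and its blade pointing right. The links are at (232,245), (276,250) and (316,248). The nearest blue holder is at (431,217), with its slot opening towards the robot. The brush is at (410,148), the protector at (364,306), and white decoys lie on the bench. The side view agrees.

```bash
cat >> h.py <<'E'
def masks(d):
    hsv=cv2.cvtColor(d['pixels'],cv2.COLOR_RGB2HSV); H,S,V=[hsv[...,i].astype(int) for i in range(3)]
    return dict(cop=(H>=5)&(H<=14)&(S>110)&(V>90), yel=(H>=22)&(H<=32)&(S>150)&(V>80), red=((H<=3)|(H>=174))&(S>150)&(V>60),
      blue=(H>=100)&(H<=118)&(S>130)&(V>50), blk=(V<45), gray=(S<60)&(V>75))
def rects(d,m,z,roi,amin=60):
    u0,v0,u1,v1=roi; mm=np.zeros(m.shape,np.uint8); mm[v0:v1,u0:u1]=m[v0:v1,u0:u1]
    out=[]
    for c in cv2.findContours(mm,cv2.RETR_EXTERNAL,cv2.CHAIN_APPROX_NONE)[0]:
        if cv2.contourArea(c)<amin: continue
        w=cast(d,c[:,0],z)[:,:2]
        (cx,cy),(a,b),th=cv2.minAreaRect((w*1000).astype(np.float32))
        if a<b: a,b,th=b,a,th+90
        th=(th+90)%180-90
        out.append((cx,cy,a,b,th)); print('  c=(%.1f,%.1f) %.1fx%.1f th=%.1fdeg'%out[-1], 'px',cv2.boundingRect(c))
    return out
E
python3 - <<'E'
from h import *
roi={'top':(170,150,380,300),'side':(280,160,425,310)}
hr={'top':(370,130,545,240),'side':(340,280,480,480)}
for n in('top','side'):
    d=dict(np.load(n+'0.npz')); M=masks(d)
    print(n)
    for k,z in(('cop',.02),('yel',.01),('red',.05)): print(k); rects(d,M[k],z,roi[n],30)
    print('blue'); rects(d,M['blue'],.022,hr[n])
d=dict(np.load('top0.npz'))
bm=cv2.morphologyEx(masks(d)['blk'].astype(np.uint8),cv2.MORPH_CLOSE,np.ones((25,25)))>0
print('board');rects(d,bm,.01,(170,172,380,300),2000)
M=masks(d);print('gray');rects(d,M['gray'],.015,(270,176,312,215),30)
# holder crop heights and scraper
print((1.218-d['range_z'][190:208:3,240:310:5]).round(3))
E
```

```text
top
cop
  c=(508.8,19.0) 79.5x26.5 th=-5.1deg px (268, 231, 16, 39)
  c=(513.5,-63.6) 79.2x25.7 th=-8.1deg px (307, 229, 18, 39)
  c=(521.0,109.8) 79.1x25.7 th=6.4deg px (224, 225, 16, 39)
  c=(619.0,192.2) 43.3x18.9 th=2.0deg px (189, 188, 10, 21)
yel
  c=(625.1,-69.5) 80.9x37.1 th=-3.2deg px (309, 177, 20, 39)
  c=(659.9,19.4) 36.1x17.4 th=89.9deg px (268, 176, 18, 9)
  c=(634.8,110.3) 80.4x37.2 th=-2.8deg px (224, 173, 20, 38)
red
  c=(594.0,53.3) 66.1x21.2 th=-85.2deg px (242, 201, 33, 12)
  c=(623.4,54.7) 63.8x31.4 th=89.9deg px (242, 185, 32, 16)
blue
  c=(578.8,-302.1) 95.0x68.7 th=-88.1deg px (407, 200, 48, 34)
  c=(627.0,-472.0) 94.9x68.6 th=-89.0deg px (488, 178, 48, 33)
  c=(726.8,-262.3) 160.6x23.1 th=80.0deg px (372, 137, 76, 22)
side
cop
  c=(513.5,-65.4) 78.1x25.1 th=-5.6deg px (307, 254, 39, 10)
  c=(508.8,16.1) 77.7x24.6 th=-5.5deg px (302, 227, 37, 9)
  c=(520.1,108.2) 79.0x26.3 th=6.7deg px (304, 197, 35, 12)
yel
  c=(623.6,-69.5) 79.8x36.7 th=-5.6deg px (360, 253, 40, 14)
  c=(660.9,18.5) 38.1x12.6 th=89.6deg px (385, 223, 9, 13)
  c=(655.3,108.6) 34.9x34.3 th=84.
[... 520 characters left out ...]
, 172, 188, 128)
gray
  c=(624.2,-7.3) 59.7x56.5 th=-85.1deg px (274, 182, 31, 28)
[[-0.02  -0.016 -0.017 -0.019 -0.014  0.018 -0.011 -0.015 -0.015 -0.014
  -0.014 -0.014 -0.014 -0.018]
 [-0.02   0.018  0.021  0.021  0.02   0.019  0.02  -0.016 -0.011 -0.016
  -0.012 -0.014 -0.01  -0.026]
 [-0.018  0.019  0.019  0.022  0.02   0.024  0.024 -0.021 -0.013 -0.01
  -0.015 -0.014 -0.015 -0.017]
 [-0.02   0.021  0.022  0.025  0.019  0.013  0.017 -0.012 -0.012 -0.011
  -0.011 -0.007 -0.011 -0.023]
 [-0.016  0.005  0.002  0.    -0.01  -0.008 -0.015 -0.009 -0.01  -0.009
  -0.009 -0.009 -0.013 -0.015]
 [-0.018 -0.013 -0.014 -0.01  -0.01  -0.007 -0.011 -0.011 -0.013 -0.011
  -0.008 -0.008 -0.01  -0.012]]
```

```bash
python3 - <<'E'
from h import *
d=dict(np.load('top0.npz'))
p=d['pixels'][..., ::-1]
a=cv2.resize(p[155:295,175:375],None,fx=4,fy=4,interpolation=cv2.INTER_NEAREST)
cv2.imwrite('pics/crop1.png',a)
E
```

```text
(no output)
```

View pics/crop1.png

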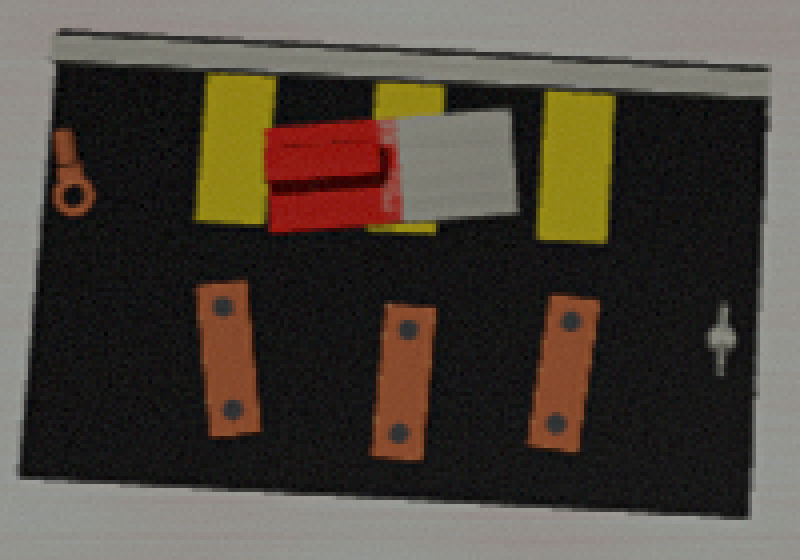

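The crop shows the board turned about −3°. The lane tops are at crop (240,75), (408,85) and (580,92). The scraper plate spans crop (265,128)-(519,215), with its ridge on the left half, and the links sit below their lanes. Next I'll measure the holder and the scraper more precisely.

```bash
python3 - <<'E'
from h import *
D={n:dict(np.load(n+'0.npz')) for n in('top','side')}
print('scraper corners', cast(D['top'],(np.array([[265,128],[270,233],[519,215],[513,108]])/4+[174.5,154.5]),.015).round(4)[:,:2].tolist())
def tri(a,b):
    P=[D[n]['mtx']@np.c_[D[n]['R'],D[n]['t']] for n in('top','side')]
    X=cv2.triangulatePoints(P[0],P[1],np.array(a,float).T,np.array(b,float).T); return (X[:3]/X[3]).T
def dots(n,roi,f):
    u0,v0,u1,v1=roi; m=f(D[n]['pixels'][v0:v1,u0:u1].astype(int)).astype(np.uint8)
    k,l,s,c=cv2.connectedComponentsWithStats(m); return [(c[i]+[u0,v0]).round(1).tolist() for i in range(1,k) if 4<s[i,4]<60]
w=lambda p:(p.min(2)>85)
# screws
a=dots('top',(409,203,455,216),w); b=dots('side',(356,334,402,384),w); print(a,b)
for z in(.022,):
  for n,q in(('top',a),('side',b)): print(n,cast(D[n],q,z).round(4)[:,:2].tolist())
for n,s,roi in(('top',5,(400,195,460,240)),('side',5,(345,325,410,390))):
    u0,v0,u1,v1=roi; cv2.imwrite(f'pics/hold_{n}.png',cv2.resize(D[n]['pixels'][v0:v1,u0:u1,::-1],None,fx=6,fy=6,interpolation=cv2.INTER_NEAREST))
x=cv2.imread('pics/hold_top.png');y=cv2.imread('pics/hold_side.png')
h=max(len(x),len(y)); cv2.imwrite('pics/hold.png',np.hstack([np.pad(i,((0,h-len(i)),(0,0),(0,0))) for i in(x,y)]))
E
```

```text
scraper corners [[0.6446, 0.0943], [0.5882, 0.0905], [0.5977, -0.0399], [0.6553, -0.0364]]
[[454.0, 209.0], [412.8, 209.5], [449.4, 208.4]] [[358.5, 334.0], [381.3, 335.1], [390.6, 371.5]]
top [[0.5944, -0.3514], [0.5934, -0.2659], [0.5957, -0.3419]]
side [[0.5524, -0.2578], [0.5929, -0.2643], [0.5957, -0.3397]]
```

View pics/hold.png

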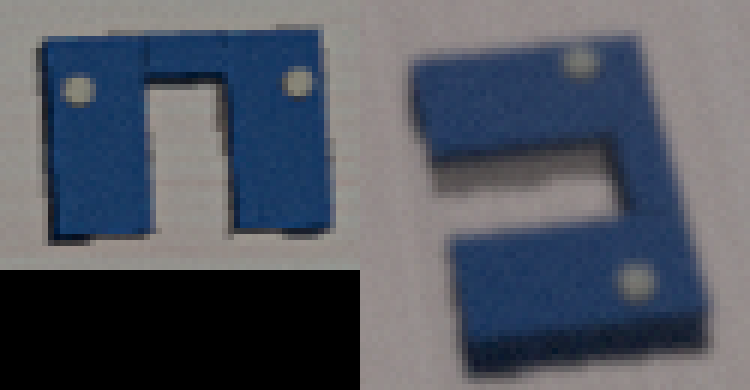

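The holder crop shows screws at mid (431,209) in the top view. They triangulate to about (0.5945,-0.303), giving a yaw of about 1.9°. The slot mouth is at about (0.5435,-0.304) and the scraper grip at about (0.619,0.057), with the scraper's axis at -85.6°. I'll move over the scraper now.

Request:
carry_out(commands=[[0.45, 0.9, -0.72, 0, 0, 0, 0], [0.45, 0.9, -0.72, 0, 0, 0, 0], [0.45, 0.9, -0.72, 0, 0, 0, 0], [0.45, 0.9, -0.72, 0, 0, 0, 0], [0.45, 0.9, -0.72, 0, 0, 0, 0], [0.45, 0.9, -0.72, 0, 0, 0, 0], [0.45, 0.9, -0.72, 0, 0, 0, 0], [0.45, 0.9, -0.72, 0, 0, 0, 0]], squeeze=30)

```text
clock: 0.9
position: [0.322, -0.3992, 0.2265]
ee_rot: [-3.101, -0.498, 0.001]
force: [0.8, 0.2, 0.3]
width: 0.455
gripper_force: 0.0
```

Request:
carry_out(commands=[[0.45, 0.9, -0.72, 0, 0, 0, 0], [0.45, 0.9, -0.72, 0, 0, 0, 0], [0.45, 0.9, -0.72, 0, 0, 0, 0], [0.45, 0.9, -0.72, 0, 0, 0, 0], [0.45, 0.9, -0.72, 0, 0, 0, 0], [0.45, 0.9, -0.72, 0, 0, 0, 0], [0.45, 0.9, -0.72, 0, 0, 0, 0], [0.45, 0.9, -0.72, 0, 0, 0, 0]])

```text
clock: 1.7
position: [0.4477, -0.2061, 0.2265]
ee_rot: [-3.102, -0.498, 0.001]
force: [1.5, 0.2, 0.7]
width: 0.448
gripper_force: 0.0
```

Request:
carry_out(commands=[[0.45, 0.9, -0.72, 0, 0, 0, 0], [0.45, 0.9, -0.72, 0, 0, 0, 0], [0.45, 0.9, -0.72, 0, 0, 0, 0], [0.45, 0.9, -0.72, 0, 0, 0, 0], [0.45, 0.9, -0.72, 0, 0, 0, 0], [0.45, 0.9, -0.72, 0, 0, 0, 0], [0.45, 0.9, -0.72, 0, 0, 0, 0], [0.45, 0.9, -0.72, 0, 0, 0, 0]])

```text
clock: 2.5
position: [0.5736, -0.0131, 0.2263]
ee_rot: [-3.102, -0.498, 0.001]
force: [0.5, -0.6, -0.2]
width: 0.453
gripper_force: 0.0
```

Request:
carry_out(commands=[[0.45, 0.9, -0.72, 0, 0, 0, 0], [0.45, 0.9, -0.72, 0, 0, 0, 0], [0.45, 0.9, -0.72, 0, 0, 0, 0], [0.45, 0, 0, 0, 0, 0, -0.95], [0.45, 0, 0, 0, 0, 0, -0.95], [0.45, 0, 0, 0, 0, 0, -0.95], [0.45, 0, 0, 0, 0, 0, -0.95], [0.45, 0, 0, 0, 0, 0, -0.95]])

```text
clock: 3.3
position: [0.6202, 0.0583, 0.2262]
ee_rot: [-2.895, -1.22, 0.002]
force: [-0.1, 1.3, -0.2]
width: 0.452
gripper_force: 0.0
```

Request:
carry_out(commands=[[0.45, 0, 0, 0, 0, 0, -0.95], [0.45, 0, 0, 0, 0, 0, -0.95], [0.45, 0, 0, 0, 0, 0, -0.95], [0.45, 0, 0, 0, 0, 0, -0.95], [0.45, 0, 0, 0, 0, 0, -0.95], [0.45, 0, 0, 0, 0, 0, -0.95], [0.45, 0, 0, 0, 0, 0, -0.95], [0.45, 0, 0, 0, 0, 0, -0.95]])

```text
clock: 4.1
position: [0.6202, 0.0582, 0.2262]
ee_rot: [-2.236, -2.206, 0.001]
force: [0.1, 0.1, -0.6]
width: 0.45
gripper_force: 0.0
```

Request:
carry_out(commands=[[0.45, 0, 0, 0, 0, 0, -0.95], [0.45, 0, 0, 0, 0, 0, 0], [0.45, 0, 0, 0, 0, 0, 0]])

```text
clock: 4.4
position: [0.6203, 0.0582, 0.2264]
ee_rot: [-2.136, -2.303, 0.001]
force: [0.3, -0.5, 1.1]
width: 0.449
gripper_force: 0.0
```

```bash
cat >> h.py <<'E'
from scipy.spatial.transform import Rotation as Ro
def goto(x,y,z,yaw):
    s=arm.observe(); R=Ro.from_rotvec(s['ee_rot']); M=R.as_matrix()
    T=Ro.from_matrix(np.c_[[np.cos(yaw),np.sin(yaw),0],[np.sin(yaw),-np.cos(yaw),0],[0,0,-1]])
    print('t %.2f pos'%s['clock'],s['position'].round(4),'yaw %.2f tilt %.2f'%(np.degrees(np.arctan2(M[1,0],M[0,0])),np.degrees(np.arccos(-M[2,2]))),'w %.3f'%s['width'],'j',s['joints'].round(2),'F',s['force'].round(1))
    print('shift units(now axes)',(M.T@(np.array([x,y,z])-s['position'])/.025).round(2),'turn units',((R.inv()*T).as_rotvec()/.1).round(2), '(target axes)',(T.as_matrix().T@(np.array([x,y,z])-s['position'])/.025).round(2))
E
python3 -c "
from h import *
goto(.6192,.057,.018,np.radians(94.4))"
```

```text
t 4.40 pos [0.6203 0.0582 0.2264] yaw 94.30 tilt 0.04 w 0.449 j [ 0.21  0.5  -0.59  1.54  0.29  1.19 -0.36] F [ 0.3 -0.5  1.1]
shift units(now axes) [-0.05 -0.04  8.33] turn units [-0.01 -0.   -0.02] (target axes) [-0.04 -0.05  8.33]
```

Request:
carry_out(commands=[[0.45, -0.05, -0.04, 1, 0, 0, 0], [0.45, 0, 0, 1, 0, 0, 0], [0.45, 0, 0, 1, 0, 0, 0], [0.45, 0, 0, 1, 0, 0, 0], [0.45, 0, 0, 1, 0, 0, 0], [0.45, 0, 0, 1, 0, 0, 0], [0.45, 0, 0, 1, 0, 0, 0], [0.45, 0, 0, 0.7, 0, 0, 0]])

```text
clock: 5.2
position: [0.6188, 0.0567, 0.0324]
ee_rot: [-2.136, -2.303, 0.002]
force: [0.9, 0.1, -0.7]
width: 0.452
gripper_force: 0.0
```

Request:
carry_out(commands=[[0.45, 0, 0, 0.4, 0, 0, 0], [0.45, 0, 0, 0.2, 0, 0, 0], [0.1, 0, 0, 0, 0, 0, 0], [0.1, 0, 0, 0, 0, 0, 0], [0.1, 0, 0, 0, 0, 0, 0], [0.1, 0, 0, 0, 0, 0, 0], [0.1, 0, 0, 0, 0, 0, 0]])

```text
clock: 5.9
position: [0.6201, 0.0571, 0.0201]
ee_rot: [2.133, 2.305, 0.001]
force: [-0.7, 0.2, 6.6]
width: 0.195
gripper_force: 30.0
```

Request:
carry_out(commands=[[0.1, 0, 0, -0.4, 0, 0, 0], [0.1, 0, 0, -0.8, 0, 0, 0], [0.1, 0, 0, -0.8, 0, 0, 0], [0.1, 0, 0, -0.8, 0, 0, 0], [0.1, 0, 0, 0, 0, 0, 0]])

```text
clock: 6.4
position: [0.6213, 0.0576, 0.0924]
ee_rot: [2.131, 2.304, 0.006]
force: [0.8, -0.1, -2.8]
width: 0.192
gripper_force: 30.0
```

```bash
python3 - <<'E'
from h import *
goto(.440,-.308,.09,np.radians(181.9))
d=look('side');save(d,'lift_side.png')
E
```

```text
t 6.40 pos [0.6213 0.0576 0.0924] yaw 94.46 tilt 0.27 w 0.192 j [ 0.18  0.63 -0.55  1.69  0.39  0.93 -0.44] F [ 0.8 -0.1 -2.8]
shift units(now axes) [-14.02  -8.37   0.05] turn units [  0.04   0.03 -15.26] (target axes) [  7.73 -14.38   0.09]
```

View pics/lift_side.png

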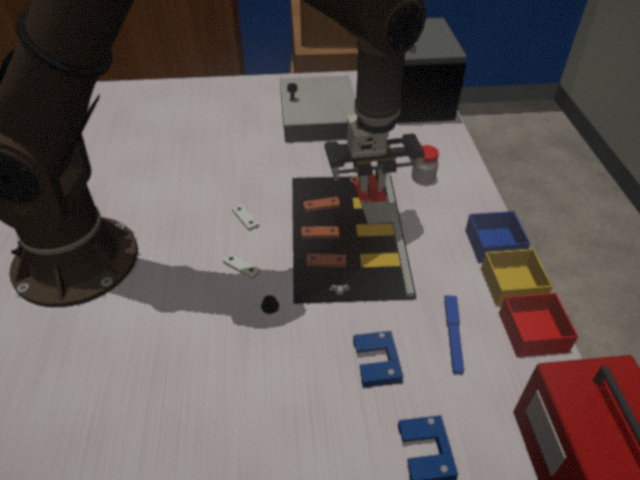

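The scraper is gripped and lifted clear at about (372,185) in the side view, and nothing else has been disturbed. I'll turn it part way and check joint 7.

Request:
carry_out(commands=[[0.1, 0, 0, 0, 0, 0, -0.9], [0.1, 0, 0, 0, 0, 0, -0.9], [0.1, 0, 0, 0, 0, 0, -0.9], [0.1, 0, 0, 0, 0, 0, -0.9], [0.1, 0, 0, 0, 0, 0, -0.9], [0.1, 0, 0, 0, 0, 0, 0]])

```text
clock: 7.05
position: [0.6188, 0.0566, 0.088]
ee_rot: [-1.562, -2.724, 0.002]
force: [0.2, -0.4, -0.6]
width: 0.195
gripper_force: 30.0
```

```bash
python3 - <<'E'
from h import *
goto(.4235,-.308,.09,np.radians(181.9))
E
```

```text
t 7.05 pos [0.6188 0.0566 0.088 ] yaw 120.32 tilt 0.11 w 0.195 j [ 0.25  0.66 -0.66  1.69  0.48  0.96 -0.05] F [ 0.2 -0.4 -0.6]
shift units(now axes) [ -8.65 -14.11  -0.06] turn units [-1.000e-02 -2.000e-02 -1.075e+01] (target axes) [  8.29 -14.32  -0.08]
```

Request:
carry_out(commands=[[0.1, 0, 0, 0, 0, 0, -0.9], [0.1, 0, 0, 0, 0, 0, -0.9], [0.1, 0, 0, 0, 0, 0, -0.9], [0.1, 0, 0, 0, 0, 0, -0.9], [0.1, 0, 0, 0, 0, 0, -0.9], [0.1, 0, 0, 0, 0, 0, -0.9], [0.1, 0, 0, 0, 0, 0, -0.9], [0.1, 0, 0, 0, 0, 0, -0.9]])

```text
clock: 7.85
position: [0.6191, 0.0568, 0.0884]
ee_rot: [-0.504, -3.1, 0.001]
force: [1.1, -0.6, -1.4]
width: 0.196
gripper_force: 30.0
```

Request:
carry_out(commands=[[0.1, 0, 0, 0, 0, 0, -0.9], [0.1, 0, 0, 0, 0, 0, -0.9], [0.1, 0, 0, 0, 0, 0, -0.9], [0.1, 0, 0, 0, 0, 0, -0.85], [0.1, 0.5, -0.8, 0, 0, 0, 0], [0.1, 0.5, -0.9, 0, 0, 0, 0], [0.1, 0.5, -0.9, 0, 0, 0, 0], [0.1, 0.5, -0.9, 0, 0, 0, 0]])

```text
clock: 8.65
position: [0.5714, -0.033, 0.0884]
ee_rot: [0.046, -3.14, 0.0]
force: [0.9, -0.9, -1.6]
width: 0.193
gripper_force: 30.0
```

Request:
carry_out(commands=[[0.1, 0.5, -0.9, 0, 0, 0, 0], [0.1, 0.5, -0.9, 0, 0, 0, 0], [0.1, 0.5, -0.9, 0, 0, 0, 0], [0.1, 0.5, -0.9, 0, 0, 0, 0], [0.1, 0.5, -0.9, 0, 0, 0, 0], [0.1, 0.5, -0.9, 0, 0, 0, 0], [0.1, 0.5, -0.9, 0, 0, 0, 0], [0.1, 0.5, -0.9, 0, 0, 0, 0]])

```text
clock: 9.45
position: [0.4772, -0.216, 0.0886]
ee_rot: [0.046, -3.14, -0.001]
force: [0.2, -0.5, -1.5]
width: 0.193
gripper_force: 30.0
```

Request:
carry_out(commands=[[0.1, 0.6, -0.9, 0, 0, 0, 0], [0.1, 0.6, -0.9, 0, 0, 0, 0], [0.1, 0.6, -0.9, 0, 0, 0, 0], [0.1, 0.5, -0.1, 0, 0, 0, 0], [0.1, 0, 0, 0, 0, 0, 0]])

```text
clock: 9.95
position: [0.4207, -0.2875, 0.0884]
ee_rot: [0.044, -3.139, -0.001]
force: [0.4, -0.1, -1.2]
width: 0.19
gripper_force: 30.0
```

```bash
python3 - <<'E'
from h import *
goto(.4235,-.308,.016,np.radians(181.9))
d=look('top');save(d,'pre_top.png')
E
```

```text
t 9.95 pos [ 0.4207 -0.2875  0.0884] yaw -178.40 tilt 0.14 w 0.190 j [ 1.2   0.63 -0.99  1.95  0.66  0.93  1.47] F [ 0.4 -0.1 -1.2]
shift units(now axes) [-0.09 -0.82  2.9 ] turn units [ 0.   -0.02 -0.05] (target axes) [-0.08 -0.82  2.9 ]
```

View pics/pre_top.png

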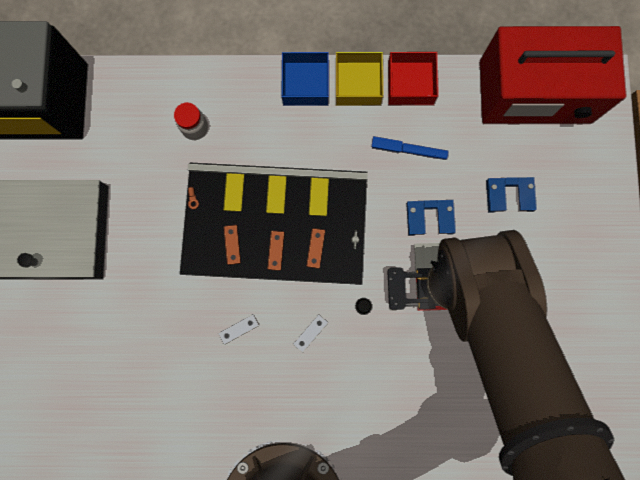

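The top view shows the scraper held with its blade pointing at the holder slot (blade tip near (427,247), slot mouth at (431,235)). I'll centre it sideways, lower it, and then check alignment in the side view.

Request:
carry_out(commands=[[0.1, -0.1, -0.8, 0, 0, 0, 0], [0.1, 0, 0, 0.8, 0, 0, 0], [0.1, 0, 0, 0.8, 0, 0, 0], [0.1, 0, 0, 0.7, 0, 0, 0], [0.1, 0, 0, 0.5, 0, 0, 0], [0.1, 0, 0, 0.15, 0, 0, 0], [0.1, 0, 0, 0, 0, 0, 0], [0.1, 0, 0, 0, 0, 0, 0]])

```text
clock: 10.8
position: [0.4269, -0.3067, 0.0161]
ee_rot: [-0.051, 3.14, -0.0]
force: [0.3, -0.5, -0.6]
width: 0.195
gripper_force: 30.0
```

```bash
python3 - <<'E'
from h import *
goto(.5035,-.3055,.0135,np.radians(181.9))
D={n:look(n) for n in('top','side')}
a=cv2.resize(D['top']['pixels'][190:270,395:475,::-1],None,fx=5,fy=5,interpolation=cv2.INTER_NEAREST)
b=cv2.resize(D['side']['pixels'][320:400,310:415,::-1],None,fx=4,fy=5,interpolation=cv2.INTER_NEAREST)[:400]
b=cv2.resize(D['side']['pixels'][320:400,330:410,::-1],None,fx=5,fy=5,interpolation=cv2.INTER_NEAREST)
cv2.imwrite('pics/pre2.png',np.hstack([a,b]))
for n in D: np.savez(n+'1.npz',**D[n])
E
```

```text
t 10.80 pos [ 0.4269 -0.3067  0.0161] yaw -178.14 tilt 0.06 w 0.195 j [ 1.14  0.74 -0.89  1.97  0.79  0.83  1.4 ] F [ 0.3 -0.5 -0.6]
shift units(now axes) [-3.06 -0.05  0.11] turn units [-0.    0.01 -0.01] (target axes) [-3.06 -0.05  0.11]
```

View pics/pre2.png

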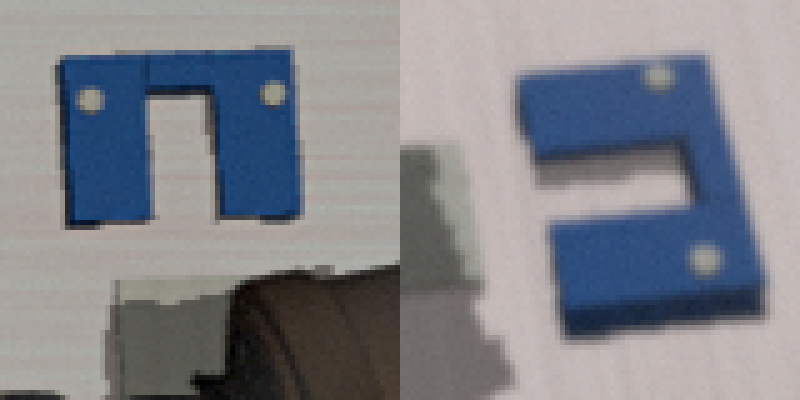

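The left panel shows the blade's left edge at crop u≈113, with its tip at v≈280. The right panel shows the tip corners at about (465,142) and (483,290), ahead of the slot. I'll convert these to positions relative to the holder.

```bash
python3 - <<'E'
from h import *
T=dict(np.load('top1.npz'));S=dict(np.load('side1.npz'))
z=.011
print('top blade left-front',cast(T,[[395+114/5,190+279/5]],z).round(4))
print('side tip corners',cast(S,[[330+67/5,320+141/5],[330+82/5,320+290/5]],z).round(4))
print('top holder front L,R; back L,R',cast(T,np.array([[69,221],[299,216],[60,57],[292,49]])/5+[395,190],.022).round(4)[:,:2].tolist())
print('side holder top FL,FR,BL,BR',cast(S,(np.array([[518,75],[563,305],[708,57],[766,282]])-[400,0])/5+[330,320],.022).round(4)[:,:2].tolist())
E
```

```text
top blade left-front [[ 0.5187 -0.2762  0.011 ]]
side tip corners [[ 0.5227 -0.2778  0.011 ]
 [ 0.5203 -0.338   0.011 ]]
top holder front L,R; back L,R [[0.5414, -0.2564], [0.5435, -0.3513], [0.6106, -0.2542], [0.6139, -0.3508]]
side holder top FL,FR,BL,BR [[0.5433, -0.2591], [0.5455, -0.3528], [0.6129, -0.2582], [0.6152, -0.3512]]
```

Alignment is within about 1 mm, so I'll slide it in.

Request:
carry_out(commands=[[0.1, 0, 0, 0.1, 0, 0, 0], [0.1, -0.5, 0, 0, 0, 0, 0], [0.1, -0.5, 0, 0, 0, 0, 0], [0.1, -0.5, 0, 0, 0, 0, 0], [0.1, -0.5, 0, 0, 0, 0, 0], [0.1, -0.5, 0, 0, 0, 0, 0], [0.1, -0.3, 0, 0, 0, 0, 0], [0.1, -0.1, 0, 0, 0, 0, 0]])

```text
clock: 11.7
position: [0.4999, -0.3041, 0.013]
ee_rot: [-0.052, 3.141, 0.0]
force: [-0.3, 0.5, -1.3]
width: 0.194
gripper_force: 30.0
```

Request:
carry_out(commands=[[0.1, -0.1, 0, 0, 0, 0, 0], [0.1, -0.06, 0, 0, 0, 0, 0], [0.1, 0, 0, 0, 0, 0, 0]])

```text
clock: 12.0
position: [0.5024, -0.3046, 0.013]
ee_rot: [0.05, -3.141, 0.0]
force: [0.0, -1.1, -1.5]
width: 0.191
gripper_force: 30.0
```

```bash
python3 - <<'E'
from h import *
goto(.5035,-.3055,.012,np.radians(181.9))
E
```

```text
t 12.00 pos [ 0.5024 -0.3046  0.013 ] yaw -178.17 tilt 0.02 w 0.191 j [ 1.02  0.81 -0.87  1.82  0.78  0.9   1.39] F [ 0.  -1.1 -1.5]
shift units(now axes) [-0.04 -0.04  0.04] turn units [-0.   -0.   -0.01] (target axes) [-0.04 -0.04  0.04]
```

No contact yet, so I'll creep forward until it touches the back wall.

Request:
carry_out(commands=[[0.1, -0.04, -0.02, 0.04, 0, 0, 0], [0.1, -0.04, 0, 0, 0, 0, 0], [0.1, 0, 0, 0, 0, 0, 0]])

```text
clock: 12.3
position: [0.5046, -0.3049, 0.012]
ee_rot: [0.05, -3.141, 0.0]
force: [0.0, 0.2, -1.8]
width: 0.193
gripper_force: 30.0
```

Request:
carry_out(commands=[[0.1, -0.04, 0, 0, 0, 0, 0], [0.1, -0.04, 0, 0, 0, 0, 0], [0.1, 0, 0, 0, 0, 0, 0]])

```text
clock: 12.6
position: [0.5052, -0.305, 0.0116]
ee_rot: [0.05, -3.138, 0.0]
force: [-4.6, -0.7, 0.3]
width: 0.197
gripper_force: 30.0
```

The scraper is home against the back wall (−4.6 N). I'll release it, go up, and move to the right-hand link.

Request:
carry_out(commands=[[0.6, 0, 0, 0, 0, 0, 0], [0.6, 0, 0, 0, 0, 0, 0], [0.6, 0, 0, 0, 0, 0, 0], [0.6, 0, 0, -0.3, 0, 0, 0], [0.6, 0, 0, -0.9, 0, 0, 0], [0.6, 0, 0, -0.9, 0, 0, 0], [0.6, 0, 0, -0.9, 0, 0, 0]], squeeze=15)

```text
clock: 13.3
position: [0.5069, -0.3045, 0.0884]
ee_rot: [-0.051, 3.141, 0.0]
force: [0.5, -0.3, 1.6]
width: 0.601
gripper_force: 0.0
```

Request:
carry_out(commands=[[0.6, 0, 1, 0, 0, 0, 0], [0.6, 0, 1, 0, 0, 0, 0], [0.6, 0, 1, 0, 0, 0, 0], [0.6, 0, 1, 0, 0, 0, 0], [0.6, 0, 1, 0, 0, 0, 0], [0.6, 0, 1, 0, 0, 0, 0], [0.6, 0, 1, 0, 0, 0, 0], [0.6, 0, 1, 0, 0, 0, 0]])

```text
clock: 14.1
position: [0.5004, -0.1037, 0.0877]
ee_rot: [-0.051, 3.14, -0.0]
force: [1.4, 1.4, 0.8]
width: 0.601
gripper_force: 0.0
```

Request:
carry_out(commands=[[0.6, -0.6, 1, 0, 0, 0, 0], [0.6, 0, 0.6, 0, 0, 0, 0], [0.6, 0, 0, 0, 0, 0, 0.8], [0.6, 0, 0, 0, 0, 0, 0.8], [0.6, 0, 0, 0, 0, 0, 0]])

```text
clock: 14.6
position: [0.5138, -0.0644, 0.0874]
ee_rot: [0.202, 3.135, -0.001]
force: [-0.1, -0.2, -0.4]
width: 0.6
gripper_force: 0.0
```

```bash
python3 - <<'E'
from h import *
goto(.5135,-.0645,.013,np.radians(173))
d=look('top');save(d,'t2.png');M=masks(d); rects(d,M['red'],.04,(380,220,480,330),20)
E
```

```text
t 14.60 pos [ 0.5138 -0.0644  0.0874] yaw 172.62 tilt 0.04 w 0.600 j [ 0.68  0.61 -0.93  1.94  0.62  0.91  0.88] F [-0.1 -0.2 -0.4]
shift units(now axes) [ 0.01 -0.    2.97] turn units [-0.01  0.   -0.07] (target axes) [ 0.01 -0.    2.97]
  c=(498.6,-298.3) 65.3x53.0 th=1.6deg px (418, 238, 28, 33)
```

Request:
carry_out(commands=[[0.6, 0, 0, 0.8, 0, 0, 0], [0.6, 0, 0, 0.8, 0, 0, 0], [0.6, 0, 0, 0.8, 0, 0, 0], [0.6, 0, 0, 0.5, 0, 0, 0], [0.6, 0, 0, 0.08, 0, 0, 0], [0.6, 0, 0, 0, 0, 0, 0]])

```text
clock: 15.25
position: [0.514, -0.0644, 0.0126]
ee_rot: [-0.199, -3.135, -0.0]
force: [-0.3, -0.3, 1.1]
width: 0.601
gripper_force: 0.0
```

Request:
carry_out(commands=[[0.15, 0, 0, 0, 0, 0, 0], [0.15, 0, 0, 0, 0, 0, 0], [0.15, 0, 0, 0, 0, 0, 0], [0.15, 0, 0, 0, 0, 0, 0], [0.15, 0, 0, 0, 0, 0, 0]])

```text
clock: 15.75
position: [0.5142, -0.0644, 0.0128]
ee_rot: [0.201, 3.135, -0.0]
force: [-0.2, 1.0, 3.8]
width: 0.278
gripper_force: 15.0
```

```bash
python3 - <<'E'
from h import *
goto(.6244,-.0695,.013,np.radians(176.9))
E
```

```text
t 15.75 pos [ 0.5142 -0.0644  0.0128] yaw 172.68 tilt 0.04 w 0.278 j [ 0.61  0.71 -0.83  1.99  0.75  0.78  0.77] F [-0.2  1.   3.8]
shift units(now axes) [-4.4   0.36 -0.  ] turn units [-0.    0.01 -0.74] (target axes) [-4.41  0.03 -0.01]
```

Request:
carry_out(commands=[[0.15, 0, 0, 0, 0, 0, -0.4], [0.15, 0, 0, 0, 0, 0, -0.34], [0.15, -0.7, 0, 0, 0, 0, 0], [0.15, -0.7, 0, 0, 0, 0, 0], [0.15, -0.7, 0.03, 0, 0, 0, 0], [0.15, -0.7, 0, 0, 0, 0, 0], [0.15, -0.7, 0, 0, 0, 0, 0], [0.15, -0.6, 0, 0, 0, 0, 0]])

```text
clock: 16.55
position: [0.6161, -0.0691, 0.0125]
ee_rot: [-0.083, -3.139, 0.0]
force: [-5.7, 0.8, 7.5]
width: 0.278
gripper_force: 15.0
```

Request:
carry_out(commands=[[0.15, -0.1, 0, 0, 0, 0, 0], [0.15, -0.06, 0, 0, 0, 0, 0], [0.15, -0.06, 0, 0, 0, 0, 0], [0.15, 0, 0, 0, 0, 0, 0]])

```text
clock: 16.95
position: [0.6206, -0.0693, 0.0125]
ee_rot: [-0.083, -3.139, 0.001]
force: [-2.8, 1.2, 5.1]
width: 0.279
gripper_force: 15.0
```

```bash
python3 - <<'E'
from h import *
goto(.6244,-.0695,.013,np.radians(176.9))
E
```

```text
t 16.95 pos [ 0.6206 -0.0693  0.0125] yaw 176.95 tilt 0.10 w 0.279 j [ 0.55  0.83 -0.83  1.72  0.75  0.93  0.93] F [-2.8  1.2  5.1]
shift units(now axes) [-0.15  0.   -0.02] turn units [-0.   -0.02  0.01] (target axes) [-0.15  0.   -0.02]
```

Request:
carry_out(commands=[[0.15, -0.08, 0, 0, 0, 0, 0], [0.15, -0.08, 0, 0, 0, 0, 0], [0.15, 0, 0, 0, 0, 0, 0]])

```text
clock: 17.25
position: [0.6247, -0.0696, 0.0125]
ee_rot: [-0.083, -3.139, 0.001]
force: [-3.3, -0.2, 6.6]
width: 0.278
gripper_force: 15.0
```

Request:
carry_out(commands=[[0.15, -0.08, 0, 0, 0, 0, 0], [0.15, -0.04, 0, 0, 0, 0, 0], [0.15, 0, 0, 0, 0, 0, 0]])

```text
clock: 17.55
position: [0.6257, -0.0696, 0.0125]
ee_rot: [-0.083, -3.136, 0.002]
force: [-10.8, 0.9, 12.6]
width: 0.28
gripper_force: 15.0
```

```bash
python3 - <<'E'
from h import *
goto(.6244,-.0695,.013,np.radians(176.9))
E
```

```text
t 17.55 pos [ 0.6257 -0.0696  0.0125] yaw 176.98 tilt 0.29 w 0.280 j [ 0.54  0.84 -0.83  1.7   0.74  0.95  0.94] F [-10.8   0.9  12.6]
shift units(now axes) [ 0.05  0.   -0.02] turn units [-0.01 -0.05  0.01] (target axes) [ 0.05  0.   -0.02]
```

The right link is against the fence. I'll release it and go to the middle link.

Request:
carry_out(commands=[[0.6, 0.04, 0, 0, 0, 0, 0], [0.6, 0, 0, 0, 0, 0, 0], [0.6, 0, 0, 0, 0, 0, 0], [0.6, 0, 0, -0.4, 0, 0, 0], [0.6, 0, 0, -0.8, 0, 0, 0], [0.6, 0, 0, -0.8, 0, 0, 0]])

```text
clock: 18.15
position: [0.6278, -0.0697, 0.0634]
ee_rot: [-0.084, -3.14, -0.001]
force: [0.4, 0.3, -0.1]
width: 0.595
gripper_force: 0.0
```

Request:
carry_out(commands=[[0.6, 0.8, 0.5, 0, 0, 0, 0], [0.6, 0.8, 0.55, 0, 0, 0, 0], [0.6, 0.8, 0.55, 0, 0, 0, 0], [0.6, 0.8, 0.55, 0, 0, 0, 0], [0.6, 0.8, 0.55, 0, 0, 0, 0], [0.6, 0.8, 0.53, 0, 0, 0, 0], [0.6, 0, 0, 0, 0, 0, 0.38], [0.6, 0, 0, 0, 0, 0, 0]])

```text
clock: 18.95
position: [0.5124, 0.0177, 0.0633]
ee_rot: [0.143, 3.137, -0.001]
force: [-0.4, -0.4, -1.1]
width: 0.599
gripper_force: 0.0
```

```bash
python3 - <<'E'
from h import *
goto(.509,.0175,.013,np.radians(174.8))
E
```

```text
t 18.95 pos [0.5124 0.0177 0.0633] yaw 174.77 tilt 0.07 w 0.599 j [ 0.5   0.64 -0.9   1.97  0.67  0.86  0.72] F [-0.4 -0.4 -1.1]
shift units(now axes) [ 0.14 -0.02  2.01] turn units [-0.    0.01 -0.  ] (target axes) [ 0.14 -0.02  2.01]
```

Request:
carry_out(commands=[[0.6, 0.14, 0, 0.8, 0, 0, 0], [0.6, 0, 0, 0.8, 0, 0, 0], [0.6, 0, 0, 0.4, 0, 0, 0], [0.6, 0, 0, 0, 0, 0, 0]])

```text
clock: 19.35
position: [0.5087, 0.0174, 0.0117]
ee_rot: [-0.144, -3.137, 0.0]
force: [0.4, -0.4, 0.3]
width: 0.597
gripper_force: 0.0
```

Request:
carry_out(commands=[[0.15, 0, 0, 0, 0, 0, 0], [0.15, 0, 0, 0, 0, 0, 0], [0.15, 0, 0, 0, 0, 0, 0], [0.15, 0, 0, 0, 0, 0, 0], [0.15, 0, 0, 0, 0, 0, 0]])

```text
clock: 19.85
position: [0.5092, 0.0177, 0.0129]
ee_rot: [0.144, 3.137, 0.0]
force: [-1.1, -0.4, 3.9]
width: 0.278
gripper_force: 15.0
```

```bash
python3 - <<'E'
from h import *
goto(.630,.0203,.013,np.radians(176.9))
E
```

```text
t 19.85 pos [0.5092 0.0177 0.0129] yaw 174.73 tilt 0.05 w 0.278 j [ 0.45  0.7  -0.83  2.01  0.76  0.77  0.64] F [-1.1 -0.4  3.9]
shift units(now axes) [-4.8   0.55  0.  ] turn units [ 0.    0.01 -0.38] (target axes) [-4.82  0.37 -0.  ]
```

Request:
carry_out(commands=[[0.15, 0, 0, 0, 0, 0, -0.38], [0.15, -0.7, 0.1, 0, 0, 0, 0], [0.15, -0.7, 0.1, 0, 0, 0, 0], [0.15, -0.7, 0.1, 0, 0, 0, 0], [0.15, -0.7, 0.07, 0, 0, 0, 0], [0.15, -0.7, 0, 0, 0, 0, 0], [0.15, -0.7, 0, 0, 0, 0, 0], [0.15, -0.4, 0, 0, 0, 0, 0]])

```text
clock: 20.65
position: [0.6249, 0.0207, 0.0127]
ee_rot: [-0.085, -3.14, -0.0]
force: [-5.4, -0.4, 9.5]
width: 0.28
gripper_force: 15.0
```

Request:
carry_out(commands=[[0.15, -0.08, 0, 0, 0, 0, 0], [0.15, -0.08, 0, 0, 0, 0, 0], [0.15, -0.04, 0, 0, 0, 0, 0], [0.15, 0, 0, 0, 0, 0, 0]])

```text
clock: 21.05
position: [0.6284, 0.0206, 0.0127]
ee_rot: [-0.084, -3.14, 0.0]
force: [-2.3, 0.4, 4.3]
width: 0.282
gripper_force: 15.0
```

```bash
python3 - <<'E'
from h import *
goto(.630,.0203,.013,np.radians(176.9))
E
```

```text
t 21.05 pos [0.6284 0.0206 0.0127] yaw 176.94 tilt 0.05 w 0.282 j [ 0.4   0.84 -0.82  1.71  0.74  0.94  0.79] F [-2.3  0.4  4.3]
shift units(now axes) [-0.06 -0.01 -0.01] turn units [-0.   -0.01  0.01] (target axes) [-0.06 -0.01 -0.01]
```

Request:
carry_out(commands=[[0.15, -0.08, 0, 0, 0, 0, 0], [0.15, -0.04, 0, 0, 0, 0, 0], [0.15, 0, 0, 0, 0, 0, 0]])

```text
clock: 21.35
position: [0.6306, 0.0205, 0.0127]
ee_rot: [-0.084, -3.138, 0.001]
force: [-6.3, 0.1, 8.1]
width: 0.277
gripper_force: 15.0
```

Request:
carry_out(commands=[[0.15, -0.06, 0, 0, 0, 0, 0], [0.15, 0, 0, 0, 0, 0, 0]])

```text
clock: 21.55
position: [0.6307, 0.0205, 0.0126]
ee_rot: [-0.083, -3.136, 0.002]
force: [-12.1, -0.9, 12.4]
width: 0.279
gripper_force: 15.0
```

Request:
carry_out(commands=[[0.6, 0.04, 0, 0, 0, 0, 0], [0.6, 0, 0, 0, 0, 0, 0], [0.6, 0, 0, 0, 0, 0, 0], [0.6, 0, 0, -0.4, 0, 0, 0], [0.6, 0, 0, -0.8, 0, 0, 0], [0.6, 0, 0, -0.8, 0, 0, 0]])

```text
clock: 22.15
position: [0.6326, 0.0203, 0.0634]
ee_rot: [-0.085, -3.14, -0.0]
force: [0.2, -0.7, 0.0]
width: 0.597
gripper_force: 0.0
```

Request:
carry_out(commands=[[0.6, 0.8, 0.55, 0, 0, 0, 0], [0.6, 0.8, 0.55, 0, 0, 0, 0], [0.6, 0.8, 0.55, 0, 0, 0, 0], [0.6, 0.8, 0.55, 0, 0, 0, 0], [0.6, 0.8, 0.55, 0, 0, 0, 0], [0.6, 0.7, 0.53, 0, 0, 0, 0], [0.6, 0, 0, 0, 0, 0, -0.85], [0.6, 0, 0, 0, 0, 0, -0.83]])

```text
clock: 22.95
position: [0.5197, 0.1091, 0.0635]
ee_rot: [-0.187, 3.135, -0.001]
force: [0.2, 0.0, -0.3]
width: 0.601
gripper_force: 0.0
```

Request:
carry_out(commands=[[0.6, 0, 0, 0, 0, 0, 0]])

```text
clock: 23.05
position: [0.52, 0.1086, 0.0631]
ee_rot: [-0.181, 3.136, 0.0]
force: [0.5, -0.4, 0.0]
width: 0.603
gripper_force: 0.0
```

```bash
python3 - <<'E'
from h import *
goto(.5205,.109,.013,np.radians(186.5))
E
```

```text
t 23.05 pos [0.52   0.1086 0.0631] yaw -173.37 tilt 0.04 w 0.603 j [ 0.34  0.68 -0.94  1.92  0.7   0.91  0.73] F [ 0.5 -0.4  0. ]
shift units(now axes) [-0.02  0.02  2.  ] turn units [0.   0.01 0.02] (target axes) [-0.02  0.02  2.  ]
```

Request:
carry_out(commands=[[0.6, 0, 0, 0.8, 0, 0, 0], [0.6, 0, 0, 0.8, 0, 0, 0], [0.6, 0, 0, 0.4, 0, 0, 0], [0.6, 0, 0, 0, 0, 0, 0]])

```text
clock: 23.45
position: [0.5194, 0.1082, 0.0117]
ee_rot: [0.177, -3.135, 0.0]
force: [-0.1, -0.7, 0.3]
width: 0.601
gripper_force: 0.0
```

Request:
carry_out(commands=[[0.15, 0, 0, 0, 0, 0, 0], [0.15, 0, 0, 0, 0, 0, 0], [0.15, 0, 0, 0, 0, 0, 0], [0.15, 0, 0, 0, 0, 0, 0], [0.15, 0, 0, 0, 0, 0, 0]])

```text
clock: 23.95
position: [0.52, 0.1086, 0.0129]
ee_rot: [-0.179, 3.136, 0.0]
force: [-0.7, 0.1, 4.0]
width: 0.283
gripper_force: 15.0
```

```bash
python3 - <<'E'
from h import *
goto(.6348,.1102,.013,np.radians(176.9))
E
```

```text
t 23.95 pos [0.52   0.1086 0.0129] yaw -173.47 tilt 0.04 w 0.283 j [ 0.3   0.74 -0.87  1.96  0.78  0.82  0.67] F [-0.7  0.1  4. ]
shift units(now axes) [-4.57 -0.46  0.  ] turn units [0.   0.01 1.68] (target axes) [-4.58  0.31 -0.  ]
```

Request:
carry_out(commands=[[0.15, 0, 0, 0, 0, 0, 0.6], [0.15, 0, 0, 0, 0, 0, 0.6], [0.15, 0, 0, 0, 0, 0, 0.48], [0.15, -0.7, 0.1, 0, 0, 0, 0], [0.15, -0.7, 0.1, 0, 0, 0, 0], [0.15, -0.7, 0.1, 0, 0, 0, 0], [0.15, -0.7, 0, 0, 0, 0, 0], [0.15, -0.7, 0, 0, 0, 0, 0]])

```text
clock: 24.75
position: [0.6073, 0.1117, 0.0129]
ee_rot: [-0.084, -3.139, -0.0]
force: [-4.5, 0.8, 5.9]
width: 0.282
gripper_force: 15.0
```

Request:
carry_out(commands=[[0.15, -0.6, 0, 0, 0, 0, 0], [0.15, -0.3, 0, 0, 0, 0, 0], [0.15, -0.08, 0, 0, 0, 0, 0], [0.15, -0.08, 0, 0, 0, 0, 0], [0.15, -0.04, 0, 0, 0, 0, 0], [0.15, 0, 0, 0, 0, 0, 0]])

```text
clock: 25.35
position: [0.6335, 0.1102, 0.0129]
ee_rot: [-0.083, -3.138, 0.0]
force: [-6.0, -0.8, 7.8]
width: 0.283
gripper_force: 15.0
```

```bash
python3 - <<'E'
from h import *
goto(.6348,.1102,.013,np.radians(176.9))
E
```

```text
t 25.35 pos [0.6335 0.1102 0.0129] yaw 176.95 tilt 0.13 w 0.283 j [ 0.25  0.85 -0.82  1.67  0.73  0.96  0.67] F [-6.  -0.8  7.8]
shift units(now axes) [-0.05  0.   -0.  ] turn units [-0.   -0.02  0.01] (target axes) [-0.05  0.   -0.  ]
```

Request:
carry_out(commands=[[0.15, -0.08, 0, 0, 0, 0, 0], [0.15, 0, 0, 0, 0, 0, 0]])

```text
clock: 25.55
position: [0.6338, 0.1102, 0.0128]
ee_rot: [-0.082, -3.135, 0.002]
force: [-11.7, -0.2, 12.4]
width: 0.283
gripper_force: 15.0
```

Request:
carry_out(commands=[[0.15, -0.06, 0, 0, 0, 0, 0], [0.15, 0, 0, 0, 0, 0, 0]])

```text
clock: 25.75
position: [0.6343, 0.1102, 0.0125]
ee_rot: [-0.082, -3.134, 0.002]
force: [-15.3, -1.3, 13.2]
width: 0.283
gripper_force: 15.0
```

The last link is at the fence. I'll release it, retreat and check.

Request:
carry_out(commands=[[0.6, 0.04, 0, 0, 0, 0, 0], [0.6, 0, 0, 0, 0, 0, 0], [0.6, 0, 0, 0, 0, 0, 0], [0.6, 0, 0, -0.4, 0, 0, 0], [0.6, 0, 0, -0.9, 0, 0, 0], [0.6, 0, 0, -1, 0, 0, 0], [0.6, 0, 0, -1, 0, 0, 0], [0.6, 0, 0, -1, 0, 0, 0]])

```text
clock: 26.55
position: [0.6376, 0.1096, 0.1218]
ee_rot: [0.085, 3.14, 0.001]
force: [0.7, -0.6, -0.6]
width: 0.603
gripper_force: 0.0
```

Request:
carry_out(commands=[[0.6, 1, 0.8, -0.3, 0, 0, 0], [0.6, 1, 0.8, -0.3, 0, 0, 0], [0.6, 1, 0.8, -0.3, 0, 0, 0], [0.6, 1, 0.8, -0.3, 0, 0, 0], [0.6, 1, 0.8, 0, 0, 0, 0], [0.6, 1, 0.8, 0, 0, 0, 0], [0.6, 1, 0.8, 0, 0, 0, 0], [0.6, 1, 0.8, 0, 0, 0, 0]])

```text
clock: 27.35
position: [0.4456, 0.281, 0.1508]
ee_rot: [0.085, 3.139, 0.001]
force: [1.0, 1.0, 0.6]
width: 0.599
gripper_force: 0.0
```

Request:
carry_out(commands=[[0.6, 0.2, 0.8, 0, 0, 0, 0], [0.6, 0.2, 0.8, 0, 0, 0, 0], [0.6, 0, 0, 0, 0, 0, 0]])

```text
clock: 27.65
position: [0.4374, 0.3239, 0.1513]
ee_rot: [0.079, 3.14, 0.004]
force: [-0.6, -0.3, 0.5]
width: 0.599
gripper_force: 0.0
```

```bash
python3 - <<'E'
from h import *
D={}
for n,roi,hr in(('top',(170,160,380,225),(380,190,480,330)),('side',(280,160,425,310),(280,300,425,420))):
    d=D[n]=look(n); M=masks(d); print(n)
    print('cop');rects(d,M['cop'],.02,roi,30); print('yel');rects(d,M['yel'],.01,roi,15)
    print('red');rects(d,M['red'],.005,hr,15); print('blue');rects(d,M['blue'],.022,hr)
goto(.6,.1,.1,3.1)
a=cv2.resize(D['top']['pixels'][150:290,170:470,::-1],None,fx=2.66,fy=2.66,interpolation=cv2.INTER_CUBIC)[:, :800]
b=cv2.resize(D['side']['pixels'][170:390,270:420,::-1],None,fx=1,fy=1)
cv2.imwrite('pics/fin_top.png',a); cv2.imwrite('pics/fin_side.png',cv2.resize(b,None,fx=2.6,fy=2.6,interpolation=cv2.INTER_CUBIC))
E
```

```text
top
cop
  c=(620.0,193.3) 45.4x20.9 th=2.0deg px (188, 187, 11, 22)
  c=(624.4,-69.7) 79.6x24.3 th=-3.3deg px (312, 177, 14, 38)
  c=(629.5,20.1) 78.5x24.4 th=-3.0deg px (269, 175, 14, 37)
  c=(634.4,109.2) 79.6x25.4 th=-3.1deg px (226, 172, 15, 38)
yel
  c=(624.1,-85.7) 80.1x5.4 th=-3.0deg px (324, 178, 5, 38)
  c=(626.3,-53.6) 80.1x6.3 th=-3.4deg px (309, 177, 5, 38)
  c=(628.6,4.8) 80.2x6.5 th=-3.2deg px (281, 176, 5, 38)
  c=(630.8,36.7) 80.1x5.4 th=-3.2deg px (266, 175, 5, 38)
  c=(634.1,94.7) 78.3x6.6 th=-3.0deg px (238, 174, 6, 37)
  c=(635.3,126.9) 80.2x5.0 th=-3.1deg px (223, 173, 6, 38)
red
  c=(503.2,-304.6) 67.2x54.5 th=1.9deg px (418, 238, 28, 33)
blue
  c=(578.1,-302.2) 94.9x69.5 th=-87.9deg px (407, 200, 48, 35)
side
cop
  c=(623.4,-71.9) 77.2x28.1 th=-5.6deg px (361, 252, 38, 11)
  c=(627.9,18.7) 76.8x28.3 th=-5.5deg px (357, 222, 36, 10)
  c=(632.6,107.4) 77.7x29.7 th=-1.4deg px (353, 195, 35, 10)
yel
red
  c=(503.1,-305.0) 66.8x57.3 th=2.5deg px (314, 349, 42, 32)
blue
  c=(577.5,-309.9) 99.9x66.5 th=-87.9deg px (355, 333, 47, 52)
t 27.75 pos [0.4386 0.3208 0.1504] yaw 176.97 tilt 0.03 w 0.599 j [-0.06  0.57 -0.97  1.81  0.54  1.05  0.29] F [ 0.2  0.1 -0.5]
shift units(now axes) [-6.91 -8.48  2.02] turn units [ 0.    0.   -0.11] (target axes) [-6.82 -8.55  2.02]
```

View pics/fin_top.png

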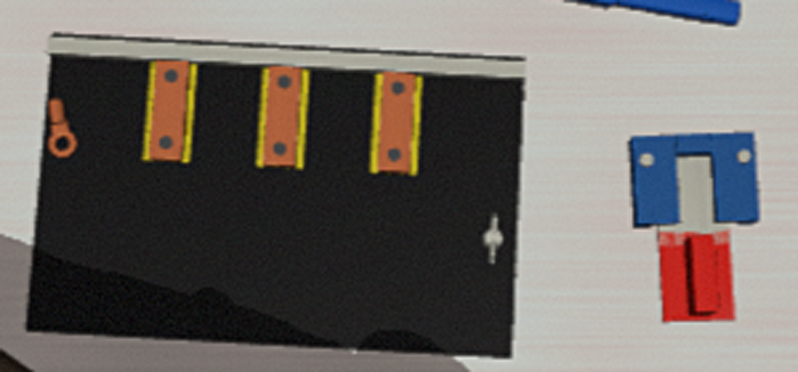

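View pics/fin_side.png

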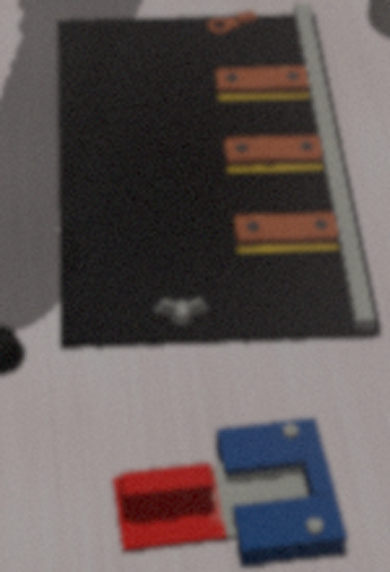

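Both final views show the three links centred on their lanes at (169,110), (282,115) and (396,122), with even yellow margins and their ends at the fence. The scraper's blade is under the holder's roof lips, with its rear at (697,278), and the bystanders have not moved.

```bash
python3 -c "
from cell import arm
print(arm.sign_off())"
```

```text
the job is handed in; nothing more can be done
None
```

I handed the job in at about 28 s: the scraper is fully home in the nearest blue holder, and the three copper links sit centred and square on their lanes against the fence. Both final camera views agree, but no pass/fail verdict came back.

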